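Turn a tilt switch over and stand it on the test pad

TASK

The orange-capped tilt switch lies on its side. Turn the closed canister cap-down so that its steel slug runs to the cap end, keep it so for two seconds, then turn it right over and stand it upright in the middle of the white test pad. You may lay it back on the bench to change your grip, but set it down gently: do not let it drop or topple. Leave the blue-capped one and everything else where they are.

Things in the scene. Friction and masses are not known exactly. Their poses are not given: they have to be found in the camera images.
- tilt_switch: closed square canister, 54x54 mm, 104 mm tall: white foot (0-14 mm), clear body (14-76), white shoulder (76-86), fixed round orange screw cap 46 mm across (88-104). 0.17 kg. Flat faces square to its x and y axes: grip across 54 mm; lies steadily on a side. Origin: centre of underside; z from foot to cap; centre of mass 50 mm up. Starts lying on a side, cap about to +y, origin 27 mm above the bench
- other_switch: closed square canister, 54x54 mm, 104 mm tall: white foot (0-14 mm), clear body (14-76), white shoulder (76-86), fixed round blue screw cap 46 mm across (88-104). 0.17 kg. Flat faces square to its x and y axes: grip across 54 mm; lies steadily on a side. Origin: centre of underside; z from foot to cap; centre of mass 50 mm up. Starts upright on the bench. A bystander
- slug (a joint): place of the steel slug inside the orange-capped canister, m: 0 resting at the foot, 0.045 at the cap end. It slides by its weight alone once the canister leans steeply; with the canister lying level it stays where it is
- test_pad: low flat test pad fixed to the bench: grey square 96x96 mm, with a white 86x86 mm landing whose top is 8 mm above the bench, and a small grey tab with three lamps, flush or lower, on its +x side (to 67 mm from the centre). Origin: centre of its underside
- pad_top (a point): middle of the white landing, on its upper surface
- spool: white solder on a dark-flanged spool, 61x68x42 mm. A bystander; origin at the centre of its underside
- tape: roll of blue tape lying flat, 61x61x18 mm. A bystander; origin at the centre of its underside
- battery: black and orange 9 V block battery, 27x49x18 mm. A bystander; origin at the centre of its underside
- green_board: green circuit board on stand-offs, 54x74x24 mm. A bystander; origin at the centre of its underside
- blue_board: blue development board, 94x132x25 mm. A bystander; origin at the centre of its underside
- heat_sink: black finned heat sink, 30x35x22 mm. A bystander; origin at the centre of its underside
There are look-alikes about, which are no part of the job. What is shaped like the tilt_switch but pink is not meant.

How it is judged (in metres and radians):
On the way:
1. the orange-capped canister is held cap-down (within 20 degrees of fully over) with its slug at the cap end, for 1.5 s (angle between tilt_switch's own z axis and vertical above 2.79 rad and value of joint slug above 0.04 m), for 1.5 s.
At the end, for the whole second after the job is handed in: the orange-capped canister stands upright (within 4.5 degrees), at rest and released, on the test pad, its middle within 25 mm of the middle of the pad, its slug back at the foot (angle between tilt_switch's own z axis and vertical below 0.08 rad and distance between tilt_switch and pad_top below 0.025 m and z of tilt_switch in the frame of test_pad between 0.005 and 0.012 m and value of joint slug below 0.004 m and linear speed of tilt_switch below 0.02 m/s and contact force between the fingers and tilt_switch below 0.05 N); the robot touches nothing.
It fails at once if the orange-capped canister falls or topples freely (over 0.5 m/s or 8 rad/s out of the fingers) (contact force between the fingers and tilt_switch below 0.05 N and (linear speed of tilt_switch above 0.5 m/s or angular speed of tilt_switch above 8 rad/s)).
It fails at once if the blue-capped canister is moved more than 15 mm or tipped (distance of other_switch from where it was at the start of the episode above 0.015 m or angle between other_switch's own z axis and vertical above 0.2 rad).
It fails at once if another bystander is moved more than 25 mm (distance of any of spool, tape, battery, green_board, blue_board, heat_sink from where it was at the start of the episode above 0.025 m).
It also fails if it takes over 67 s, if anything falls off the work surface, if the arm or the gripper's body presses on something with over 40 N, if the wrist force passes 120 N, or if a joint passes its speed limit or range.

ROBOT

A 6-joint arm with a two-finger parallel gripper is mounted at the origin on a cart in front of the work surface, level with it; the furniture and walls round the work are solid. World frame = base frame: x ahead of the robot, y to its left, z up, the work surface at z = 0. Lengths are in mm, angles in rad, forces in N, time in s.
With the tool pointing down it reaches from about 350 to 875 mm from the base axis. Payload 4.2 kg.
Tool frame: the origin (TCP) lies at the very end of the fingers, on their centre line; the grasp point (between the pads) lies 19 mm behind it; z points along the fingers, y is the line along which they close (so a half turn about z gives the same grasp; the last joint's range is limited). The gripper opens to 85 mm and grips with 20 to 120 N. Pads are 22 mm wide; open, the fingers measure 114 mm over their backs; the gripper's body (76 mm by 85 mm) begins 54 mm behind the grasp point. The pads swing forward as they close: fully open they stand 13 mm farther back than shut.
Start: joints at [-1.01, 0.385, 0.008, 0, -1.194, -0.259], TCP at [185.79, -596.725, 231.312] pointing down, gripper open.
Joint ranges: [-3.14, 3.14], [-1.21, 2.06], [-1.07, 1.41], [-3.16, 2.05], [-2.99, -0.16], [-3.1, 3.1]. Speed limits (rad/s): [2.79, 2.79, 3.14, 3.14, 3.14, 3.14].

INTERFACE

Orientations are given as a unit quaternion [x, y, z, w].
In Python, from bench import monitor, get_image, camera_info, job_done gives the robot as it stands.
- The arm moves only by the tool send_rows, never from a script. Its argument "series" is a list of rows, each a list of 3 entries, a list of its own where there are three numbers: the shift along the tool's x, y, z in mm, then the turn, a rotation vector about the tool's x, y, z in rad, then the finger opening in mm, from 0 to 85.4. A call has 1 to 8 rows; each row shifts and turns the commanded pose from where the row before left it, along the tool's axes as they then stand; what a row does not reach is not made up. A row lasts 1/10 s, in which the tool goes at most 50 mm and 8.59 degrees, less where a joint would pass 70% of its speed; a pose out of reach is approached as far as the arm can. A call with a gripper value outside its range is refused whole. The fingers move at their own pace and stop on an object; the grip force is fixed at half the most. Time passes only in rows, so rows that do not move let the fingers close. It gives the time, the measured TCP pose, the force, the opening and the grip force at its end, in the units of the state.
- monitor.read_state(): the state, without advancing time (a new reading comes with each control period).
- get_image(name): name is "scene" or "top" or "wrist"; returns the picture (400x640x3 uint8, red, green, blue); there is no depth.
- camera_info(name): a dict with "intrinsics" (3x3 intrinsics, pixels), "R" (3x3) and "t" (3): a world point X has camera coordinates R X + t. Camera axes: x right, y down, z forward; pixel columns grow to the right and rows downward; lengths in mm; the calibration is good to about 2 mm. A picture is of the moment at which its call begins: read the wrist's pose just before it. camera_info takes no time and is no camera call; for the wrist camera it gives the pose at the moment of the call.
- job_done(): hands the job in; it is judged then, once.
The state is a dict: "clock": time; "joints": joint angles; "joint_vel": joint speeds; "joint_efforts": joint torques, N m; "position": TCP position; "ee_rot": TCP orientation; "contact_force": force on the tool from outside, world axes, zero at the start; "wrist_torque": the same for the moment, N m; "gripper_width": finger opening in mm; "grasp_force": force on a finger pad.
Only numpy, scipy, OpenCV 4.12 (cv2) and the standard library are available. Lean on these libraries where they do the work, as an engineer would, in place of code of your own. Each camera call takes 0.05 s, during which the arm holds its last target. There are 200 camera calls.

## Working session

There is one attempt and no reset: what is moved stays moved. The work goes in short steps, Python scripts to look and compute and a tool call to move; the robot and the scene stay as the last step left them, time stands still between calls to the robot, and variables do not carry over. Pictures are saved under pics/ and viewed, at most 13 in all, crops included, and the job is handed in when it is done.

Besides the shell and the picture viewer there is one more tool, called by a JSON object that holds its "fn" and its "kwargs", one argument or row to a line. send_rows: Moves the arm, as the interface text tells. Its arguments: {"type":"object","properties":{"series":{"type":"array"}},"required":["series"]}

```bash
mkdir -p pics; ls
python3 - <<'E'
from bench import monitor,get_image,camera_info
import cv2,numpy as np
s=monitor.read_state();print(s)
for n in("scene","top"):
    cv2.imwrite(f"pics/{n}0.png",get_image(n)[:,:,::-1]);c=camera_info(n);print(n,np.round(c["intrinsics"],1).tolist(),np.round(c["R"],3).tolist(),np.round(c["t"],1).tolist())
E
```

```text
pics
{'clock': 0.0, 'joints': array([-1.01039632e+00,  3.85561158e-01,  6.61241639e-03, -5.21778096e-04,
       -1.19405343e+00, -2.58593121e-01]), 'joint_vel': array([ 4.66231524e-05,  1.61631788e-03, -6.50768062e-04, -6.21423986e-04,
       -4.34034349e-04, -2.11564496e-03]), 'joint_efforts': array([ 9.12100804e-04, -3.92286801e+01,  1.88402778e+01,  4.18593898e+00,
       -4.72339714e-03, -1.14973213e-05]), 'position': array([ 185.61188622, -596.16512543,  230.21021696]), 'ee_rot': array([-1.50236121e-01,  9.88649499e-01,  1.10827789e-03, -2.16687218e-04]), 'contact_force': array([-0.78271634, -0.10829278, -0.60412323]), 'wrist_torque': array([-0.00712155,  0.01287069, -0.03134585]), 'grasp_force': 0.0, 'gripper_width': 85.33735324486423}
scene [[474.7, 0.0, 317.6], [0.0, 474.7, 209.5], [0.0, 0.0, 1.0]] [[-0.713, -0.701, 0.016], [-0.501, 0.493, -0.711], [0.49, -0.515, -0.703]] [434.5, 356.7, 1457.4]
top [[433.8, 0.0, 319.1], [0.0, 433.8, 199.1], [0.0, 0.0, 1.0]] [[0.014, -1.0, 0.002], [-0.998, -0.014, -0.067], [0.067, -0.001, -0.998]] [-14.0, 612.1, 1312.7]
```

View pics/scene0.png

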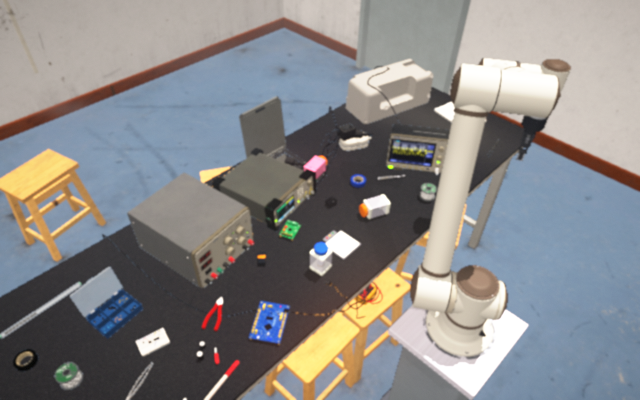

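View pics/top0.png

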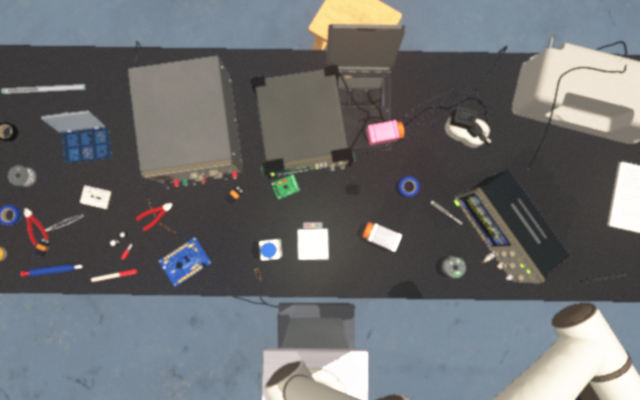

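The top view shows the orange-capped canister lying at about (382,236), with its cap at (369,229). The pad is at (313,244) and the blue-capped canister at (270,250). In the scene view they are at about (374,208), (343,244) and (320,256). The look-alike is pink, at (384,132) in the top view. I'll triangulate these coarsely first.

```bash
cat > h.py <<'E'
from bench import monitor,get_image,camera_info
import cv2,numpy as np
from scipy.spatial.transform import Rotation as Ro
def cam(n):
    c=camera_info(n);return [np.array(c[k],float) for k in("intrinsics","R","t")]
def tri(obs):  # [(cam,(u,v))...] -> point, ray miss
    A=np.zeros((3,3));b=np.zeros(3);L=[]
    for (K,R,t),p in obs:
        d=R.T@np.linalg.solve(K,[*p,1]);d/=np.linalg.norm(d);o=-R.T@t
        P=np.eye(3)-np.outer(d,d);A+=P;b+=P@o;L.append((P,o))
    x=np.linalg.solve(A,b);return x,[np.linalg.norm(P@(x-o)) for P,o in L]
def plane(c,p,z):
    K,R,t=c;d=R.T@np.linalg.solve(K,[*p,1]);o=-R.T@t;return o+d*(z-o[2])/d[2]
def proj(c,X):
    K,R,t=c;q=K@(R@np.asarray(X,float)+t);return q[:2]/q[2]
E
python3 - <<'E'
from h import *
T,S=cam("top"),cam("scene")
for n,a,b in(("body",(382,236),(374,208)),("pad",(313,244),(343,244)),("blue",(270,249),(320,248)),("cap",(369,229),(365,210))):
    x,r=tri([(T,a),(S,b)]);print(n,x.round(),np.round(r,1),plane(T,a,27).round())
print(np.array(cam("wrist")[0]).round(1).tolist())
s=monitor.read_state();R=Ro.from_quat(s["ee_rot"]).as_matrix();K,Rc,t=cam("wrist")
print((R.T@(-Rc.T@t-s["position"])).round(1),(R.T@Rc.T).round(2).tolist(),R.round(2).tolist())
E
```

```text
body [ 503. -199.   17.] [1.9 1.9] [ 502. -198.   27.]
pad [474.  11.   4.] [0.7 0.7] [475.  11.  27.]
blue [463. 136.  92.] [2.6 2.6] [458. 141.  27.]
cap [ 521. -161.   20.] [2. 2.] [ 523. -159.   27.]
[[342.7, 0.0, 311.0], [0.0, 342.7, 199.3], [0.0, 0.0, 1.0]]
[  67.3   -0.3 -142.6] [[0.0, -0.96, -0.27], [1.0, 0.0, 0.0], [-0.0, -0.27, 0.96]] [[-0.95, -0.3, -0.0], [-0.3, 0.95, 0.0], [0.0, 0.0, -1.0]]
```

{"fn": "send_rows", "kwargs": {
  "series": [
    [[-35,31,0],[0,0,0],85],
    [[-35,31,0],[0,0,0],85],
    [[-35,31,0],[0,0,0],85],
    [[-35,31,0],[0,0,0],85],
    [[-35,31,0],[0,0,0],85],
    [[-35,31,0],[0,0,0],85]
  ]
}}

```text
clock: 0.7
position: [331.4, -354.9, 231.0]
ee_rot: [-0.15, 0.989, 0.0, -0.0]
contact_force: [1.0, -0.6, -0.2]
gripper_width: 85.1
grasp_force: 0.0
```

{"fn": "send_rows", "kwargs": {
  "series": [
    [[-35,31,0],[0,0,0],85],
    [[-35,31,0],[0,0,0],85],
    [[-35,31,0],[0,0,0],85],
    [[-35,31,0],[0,0,0],85],
    [[-35,31,0],[0,0,0],85],
    [[-35,31,0],[0,0,0],85],
    [[0,0,0],[0,0,0],85],
    [[0,0,0],[0,0,0],85]
  ]
}}

```text
clock: 1.5
position: [476.2, -115.7, 230.7]
ee_rot: [-0.151, 0.988, 0.0, -0.001]
contact_force: [0.3, -0.3, -0.5]
gripper_width: 84.8
grasp_force: 0.0
```

Run:
```python
from h import *
s=monitor.read_state();print(s["position"].round(1),s["joints"].round(3),s["ee_rot"].round(3))
np.savez("w1.npz",*cam("wrist"));cv2.imwrite("pics/w1.png",get_image("wrist")[:,:,::-1])
```

```text
[ 476.2 -115.7  230.7] [ 0.094  0.155 -0.313 -0.    -1.104 -1.36 ] [-0.151  0.988  0.    -0.001]
```

View pics/w1.png

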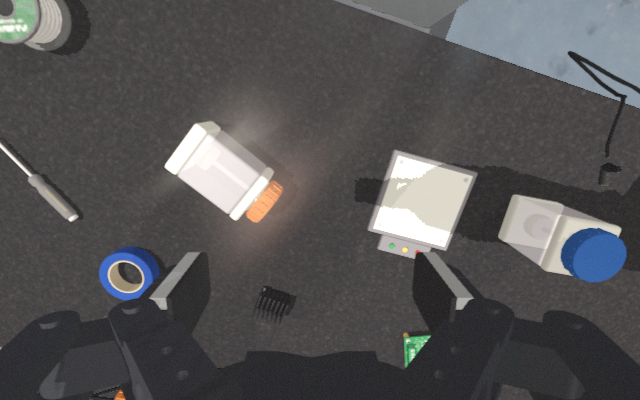

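The wrist view shows the orange canister with its foot edge from (167,165) to (212,125) and its cap at (265,202). The pad's white landing has corners near (395,152), (474,172), (446,247) and (371,228), and the blue cap is at (592,255). Next I'll take a second view with the tool turned toward the grasp yaw.

{"fn": "send_rows", "kwargs": {
  "series": [
    [[-5,-40,0],[0,0,-0.13],85],
    [[-20,-35,0],[0,0,-0.13],85],
    [[0,0,0],[0,0,-0.13],85],
    [[0,0,0],[0,0,-0.13],85],
    [[0,0,0],[0,0,-0.13],85],
    [[0,0,0],[0,0,-0.12],85],
    [[0,0,0],[0,0,0],85],
    [[0,0,0],[0,0,0],85]
  ]
}}

```text
clock: 2.35
position: [524.9, -177.8, 231.3]
ee_rot: [-0.509, 0.861, 0.0, -0.0]
contact_force: [0.3, -0.1, 0.7]
gripper_width: 85.2
grasp_force: 0.0
```

Run:
```python
from h import *
s=monitor.read_state();print(s["position"].round(1),s["joints"].round(3),s["ee_rot"].round(3))
np.savez("w2.npz",*cam("wrist"));cv2.imwrite("pics/w2.png",get_image("wrist")[:,:,::-1])
```

```text
[ 524.9 -177.8  231.3] [-0.034  0.265 -0.168 -0.    -1.139 -0.469] [-0.509  0.861  0.    -0.   ]
```

View pics/w2.png

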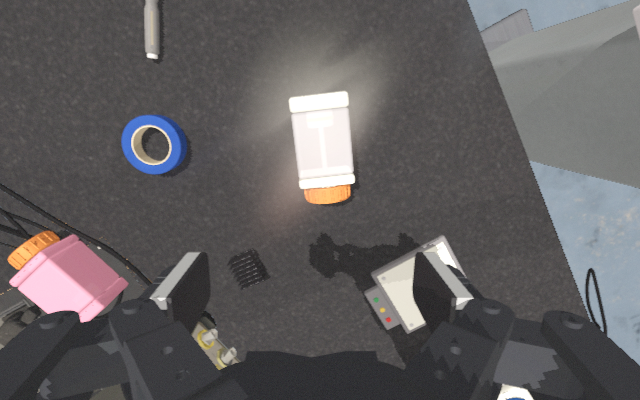

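The second view shows the foot bar at (290–348, 92–110), the shoulder bar at (299–355, 175–188), the cap at (328,194) and the pad at (420,285). I'll enlarge both crops to pick matching corners.

Run:
```python
import cv2,numpy as np
a=cv2.imread("pics/w1.png")[110:235,155:295];b=cv2.imread("pics/w2.png")[80:215,260:385]
a=cv2.resize(a,(400*1,int(125*400/140)),interpolation=cv2.INTER_CUBIC);b=cv2.resize(b,(400,int(135*400/125)),interpolation=cv2.INTER_CUBIC)
c=np.zeros((440,800,3),np.uint8);c[:len(a),:400]=a;c[:len(b),400:]=b;cv2.imwrite("pics/crop.png",c)
```

```text
(no output)
```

View pics/crop.png

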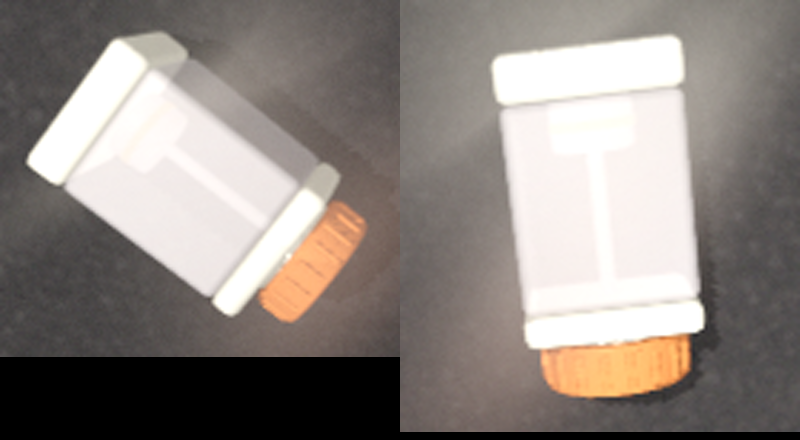

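```bash
cat >> h.py <<'E'
def ld(f):
    d=np.load(f);return [d[k] for k in d.files]
E
python3 - <<'E'
from h import *
A,B=ld("w1.npz"),ld("w2.npz")
pa=lambda x,y:(155+x/2.857,110+y/2.857); pb=lambda x,y:(260+(x-400)/3.2,80+y/3.2)
P={}
for n,a,b in(("footR",(28,162),(494,57)),("footL",(120,40),(681,36)),("shR",(230,315),(528,347)),("shL",(326,183),(703,329)),("ftinR",(65,183),(498,104))):
    x,r=tri([(A,pa(*a)),(B,pb(*b))]);P[n]=x;print(n,x.round(1),np.round(r,1), plane(B,pb(*b),54).round(1),plane(A,pa(*a),54).round(1))
for n,a,b in(("c1",(371,228),(372,273)),("c2",(395,152),(445,237)),("c3",(446,247),(413,332))):
    x,r=tri([(A,a),(B,b)]);print(n,x.round(1),np.round(r,1))
q=[plane(A,p,8) for p in((395,152),(474,172),(446,247),(371,228))];print("pad",np.mean(q,0).round(1),[np.linalg.norm(q[i]-q[i-1]).round(1) for i in range(4)])
for p in((592,255),):print("blue",plane(A,p,104).round(1))
E
```

```text
footR [ 506.8 -251.5   52.1] [0.4 0.4] [ 506.5 -251.6   54. ] [ 506.6 -250.6   54. ]
footL [ 458.5 -230.9   53. ] [0.7 0.7] [ 458.1 -231.4   54. ] [ 458.9 -230.1   54. ]
shR [ 539.  -174.1   52.6] [0.2 0.2] [ 539.  -174.3   54. ] [ 538.3 -174.1   54. ]
shL [ 488.1 -153.8   46.4] [2.9 2.9] [ 490.5 -153.9   54. ] [ 483.9 -155.    54. ]
ftinR [ 512.3 -240.1   45.9] [0. 0.] [ 511.8 -240.    54. ] [ 509.9 -237.5   54. ]
c1 [522.9 -27.6  -4.9] [0.5 0.5]
c2 [430.1 -38.3  13.9] [0.8 0.8]
c3 [512.1  53.1  19.1] [0.3 0.3]
pad [472.9  11.4   8. ] [np.float64(88.6), np.float64(89.6), np.float64(90.0), np.float64(90.4)]
blue [457.8 129.9 104. ]
```

The top face comes out at about 53 mm and the size matches. The pad middle is near (473, 11). Going to a pre-grasp leaned 30° over the cap side, so the tool stays inclined when the canister is placed.

{"fn": "send_rows", "kwargs": {
  "series": [
    [[0,0,0],[0,0,-0.107],85],
    [[0,0,0],[0,0.13,0],85],
    [[0,0,0],[0,0.13,0],85],
    [[0,0,0],[0,0.13,0],85],
    [[0,0,0],[0,0.13,0],85],
    [[-28.5,5,30],[0,0,0],85],
    [[-28.5,5,30],[0,0,0],85],
    [[-28.5,5,30],[0,0,0],85]
  ]
}}

```text
clock: 3.2
position: [523.1, -143.4, 109.6]
ee_rot: [-0.537, 0.804, -0.143, -0.213]
contact_force: [1.2, 0.1, -0.5]
gripper_width: 84.6
grasp_force: 0.0
```

```bash
cat >> h.py <<'E'
def goto(P,x,z): # remaining shift/turn in tool axes to TCP P with tool axes x,z
    s=monitor.read_state();R=Ro.from_quat(s["ee_rot"]);z=z/np.linalg.norm(z);y=np.cross(z,x);y/=np.linalg.norm(y)
    T=np.stack([np.cross(y,z),y,z],1);dR=(R.inv()*Ro.from_matrix(T)).as_rotvec()
    print("pos",s["position"].round(1),"j",s["joints"].round(2),"turn",dR.round(3),"shift now-frame",R.inv().apply(P-s["position"]).round(1),"target-frame",(T.T@(P-s["position"])).round(1),"w",s["gripper_width"].round(1),"F",s["contact_force"].round(1))
E
python3 - <<'E'
from h import *
goto(np.array([501.3,-196.5,14.5]),np.array([-.334,-.798,.5]),np.array([-.193,-.461,-.866]))
E
```

```text
Traceback (most recent call last):
  File "h.py", line 21, in goto
    print("pos",s["position"].round(1),"j",s["joints"].round(2),"turn",dR.round(3),"shift now-frame",R.inv().apply(P-s["position"]).round(1),"target-frame",(T.T@(P-s["position"])).round(1),"w",s["gripper_width"].round(1),"F",s["contact_force"].round(1))
                                                                                                                                                                                                 ^^^^^^^^^^^^^^^^^^^^^^^^
AttributeError: 'float' object has no attribute 'round'
```

```bash
sed -i 's/s\["gripper_width"\].round(1)/round(s["gripper_width"],1)/' h.py
python3 - <<'E'
from h import *
goto(np.array([501.3,-196.5,14.5]),np.array([-.334,-.798,.5]),np.array([-.193,-.461,-.866]))
cv2.imwrite("pics/w3.png",get_image("wrist")[:,:,::-1])
E
```

```text
pos [ 523.1 -143.4  109.6] j [ 0.23  0.47 -0.48  0.5  -1.01 -0.98] turn [-0.003  0.004  0.002] shift now-frame [  2.7  -0.  111.1] target-frame [  2.2  -0.4 111.1] w 84.6 F [ 1.2  0.1 -0.5]
```

View pics/w3.png

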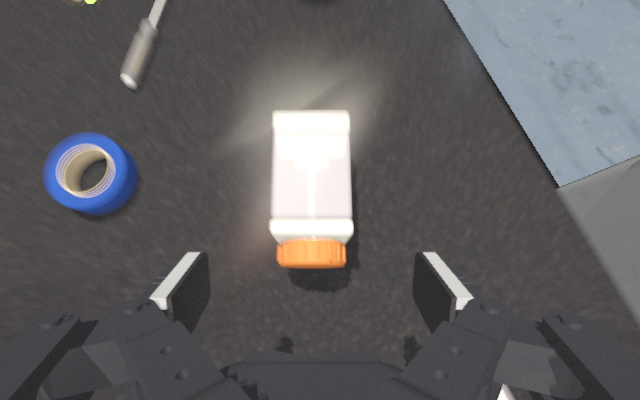

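The canister is centred between the fingers and square to them (canister middle at column 312, finger middle about 312). Advancing and closing.

{"fn": "send_rows", "kwargs": {
  "series": [
    [[1,0,32],[0,0,0],85],
    [[1,0,32],[0,0,0],85],
    [[0,0,25],[0,0,0],85],
    [[0,0,14],[0,0,0],85],
    [[0,0,8],[0,0,0],85],
    [[0,0,0],[0,0,0],85],
    [[0,0,0],[0,0,0],60],
    [[0,0,0],[0,0,0],60]
  ]
}}

```text
clock: 4.05
position: [502.5, -196.1, 16.4]
ee_rot: [-0.537, 0.803, -0.144, -0.213]
contact_force: [-0.3, -0.6, -0.4]
gripper_width: 60.5
grasp_force: 0.0
```

{"fn": "send_rows", "kwargs": {
  "series": [
    [[0,0,0],[0,0,0],45],
    [[0,0,0],[0,0,0],45],
    [[0,0,0],[0,0,0],40],
    [[0,0,0],[0,0,0],40],
    [[0,0,0],[0,0,0],40]
  ]
}}

```text
clock: 4.55
position: [502.5, -196.0, 16.5]
ee_rot: [-0.537, 0.803, -0.144, -0.213]
contact_force: [-0.1, 2.4, 6.7]
gripper_width: 52.3
grasp_force: 63.2
```

Gripped: opening 52 mm, grip force 63 N. Now lifting.

{"fn": "send_rows", "kwargs": {
  "series": [
    [[5,0,-9],[0,0,0],40],
    [[15,0,-26],[0,0,0],40],
    [[24,0,-42],[0,0,0],40],
    [[24,0,-42],[0,0,0],40],
    [[24,0,-42],[0,0,0],40],
    [[24,0,-42],[0,0,0],40],
    [[24,0,-42],[0,0,0],40],
    [[24,0,-42],[0,0,0],40]
  ]
}}

```text
clock: 5.35
position: [500.3, -195.7, 347.7]
ee_rot: [-0.538, 0.803, -0.142, -0.213]
contact_force: [1.6, -0.3, -1.3]
gripper_width: 52.7
grasp_force: 63.0
```

{"fn": "send_rows", "kwargs": {
  "series": [
    [[0,0,0],[0,0.08,0],40],
    [[0,0,0],[0,0.14,0],40],
    [[0,0,0],[0,0.14,0],40],
    [[0,0,0],[0,0.14,0],40],
    [[0,0,0],[0,0.08,0],40]
  ]
}}

```text
clock: 5.85
position: [500.9, -195.5, 344.4]
ee_rot: [-0.474, 0.707, -0.291, -0.437]
contact_force: [0.2, -0.3, -2.0]
gripper_width: 52.2
grasp_force: 63.2
```

Run:
```python
from h import *
s=monitor.read_state();print(s["position"].round(1),s["joints"].round(2),s["gripper_width"],s["contact_force"].round(1));print(Ro.from_quat(s["ee_rot"]).as_matrix().round(3))
cv2.imwrite("pics/s4.png",np.vstack([get_image("scene")[20:290,200:600],get_image("wrist")[::2,::2][:, :].copy() if 0 else cv2.resize(get_image("wrist"),(400,250))])[:,:,::-1])
```

```text
[ 500.9 -195.5  344.4] [ 0.27  0.38 -0.38  0.78 -1.66 -0.95] 52.15782249491062 [ 0.2 -0.3 -2. ]
[[-0.168 -0.925 -0.342]
 [-0.417  0.381 -0.825]
 [ 0.893  0.004 -0.449]]
```

View pics/s4.png

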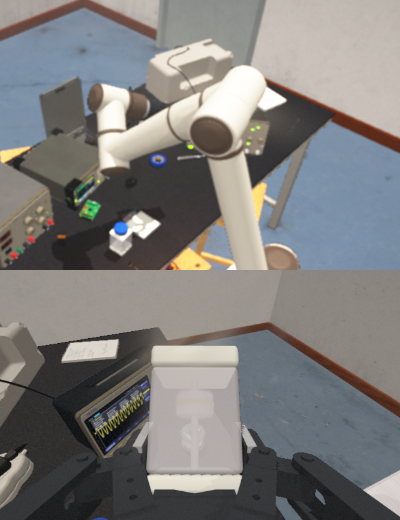

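The scene half shows the arm high and clear, with the wrist over the area beyond the pad. The wrist half shows the canister firmly held, foot up, with the slug still at the foot. I'll continue turning.

{"fn": "send_rows", "kwargs": {
  "series": [
    [[0,0,0],[0,0.1,0],40],
    [[0,0,0],[0,0.14,0],40],
    [[0,0,0],[0,0.14,0],40],
    [[0,0,0],[0,0.14,0],40],
    [[0,0,0],[0,0.14,0],40],
    [[0,0,0],[0,0.14,0],40],
    [[0,0,0],[0,0.08,0],40],
    [[0,0,0],[0,0,0],40]
  ]
}}

```text
clock: 6.75
position: [500.9, -197.4, 344.5]
ee_rot: [0.305, -0.456, 0.463, 0.696]
contact_force: [-0.6, -0.1, -1.8]
gripper_width: 52.7
grasp_force: 63.3
```

Run:
```python
from h import *
s=monitor.read_state();print(s["position"].round(1),s["joints"].round(2),s["gripper_width"],s["contact_force"].round(1))
R=Ro.from_quat(s["ee_rot"]).as_matrix();print(R.round(3))
c=R@[-np.cos(.5236),0,-np.sin(.5236)];print("cap dir (no slip)",c.round(3),np.degrees(np.arccos(c[2])))
```

```text
[ 500.9 -197.4  344.5] [ 0.21  0.69 -0.62  1.08 -2.12 -1.32] 52.69842632042477 [-0.6 -0.1 -1.8]
[[ 0.157 -0.923 -0.352]
 [ 0.366  0.385 -0.847]
 [ 0.917  0.004  0.398]]
cap dir (no slip) [ 0.041  0.107 -0.993] 173.4414704353404
```

{"fn": "send_rows", "kwargs": {
  "series": [
    [[0,0,0],[0,0,0],40],
    [[0,0,0],[0,0,0],40],
    [[0,0,0],[0,0,0],40],
    [[0,0,0],[0,0,0],40],
    [[0,0,0],[0,0,0],40],
    [[0,0,0],[0,0,0],40],
    [[0,0,0],[0,0,0],40],
    [[0,0,0],[0,0,0],40]
  ]
}}

```text
clock: 7.55
position: [501.5, -196.2, 345.9]
ee_rot: [0.305, -0.456, 0.465, 0.695]
contact_force: [0.0, -0.2, 0.8]
gripper_width: 52.5
grasp_force: 63.3
```

Run:
```python
from h import *
cv2.imwrite("pics/w5.png",get_image("wrist")[:,:,::-1])
```

```text
(no output)
```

View pics/w5.png

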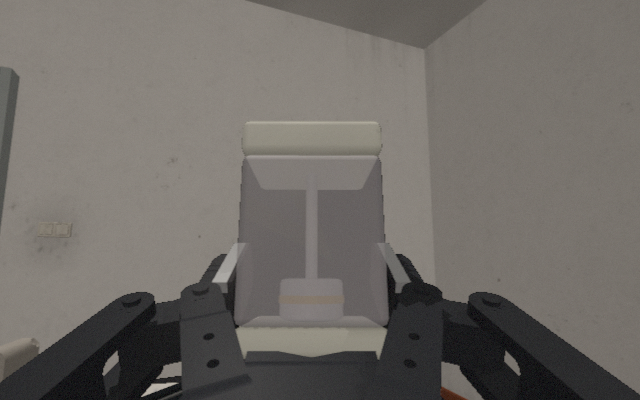

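{"fn": "send_rows", "kwargs": {
  "series": [
    [[0,0,0],[0,0,0],40],
    [[0,0,0],[0,0,0],40],
    [[0,0,0],[0,0,0],40],
    [[0,0,0],[0,0,0],40],
    [[0,0,0],[0,0,0],40],
    [[0,0,0],[0,0,0],40],
    [[0,0,0],[0,0,0],40],
    [[0,0,0],[0,0,0],40]
  ]
}}

```text
clock: 8.4
position: [501.5, -196.2, 345.9]
ee_rot: [0.305, -0.456, 0.465, 0.695]
contact_force: [0.5, 0.3, -1.6]
gripper_width: 52.3
grasp_force: 63.3
```

{"fn": "send_rows", "kwargs": {
  "series": [
    [[0,0,0],[0,0,0],40],
    [[0,0,0],[0,0,0],40],
    [[0,0,0],[0,0,0],40],
    [[0,0,0],[0,0,0],40],
    [[0,0,0],[0,0,0],40],
    [[0,0,0],[0,0,0],40],
    [[0,0,0],[0,0,0],40],
    [[0,0,0],[0,0,0],40]
  ]
}}

```text
clock: 9.2
position: [501.5, -196.2, 346.0]
ee_rot: [0.305, -0.456, 0.465, 0.695]
contact_force: [-0.2, -0.2, -1.5]
gripper_width: 52.2
grasp_force: 63.3
```

The slug is at the cap end (about (311,297), near the shoulder). A little more dwell, then I'll turn it right over.

{"fn": "send_rows", "kwargs": {
  "series": [
    [[0,0,0],[0,0,0],40],
    [[0,0,0],[0,0,0],40],
    [[0,0,0],[0,0,0],40],
    [[0,0,0],[0,0,0],40],
    [[0,0,0],[0,0,0],40],
    [[0,0,0],[0,-0.05,0],40],
    [[0,0,0],[0,-0.1,0],40],
    [[0,0,0],[0,-0.14,0],40]
  ]
}}

```text
clock: 10.0
position: [501.5, -196.3, 344.3]
ee_rot: [0.371, -0.552, 0.414, 0.622]
contact_force: [0.0, 0.3, -2.3]
gripper_width: 52.4
grasp_force: 63.2
```

{"fn": "send_rows", "kwargs": {
  "series": [
    [[0,0,0],[0,-0.14,0],40],
    [[0,0,0],[0,-0.14,0],40],
    [[0,0,0],[0,-0.14,0],40],
    [[0,0,0],[0,-0.14,0],40],
    [[0,0,0],[0,-0.14,0],40],
    [[0,0,0],[0,-0.14,0],40],
    [[0,0,0],[0,-0.14,0],40],
    [[0,0,0],[0,-0.14,0],40]
  ]
}}

```text
clock: 10.8
position: [501.1, -195.6, 346.2]
ee_rot: [-0.534, 0.798, -0.155, -0.231]
contact_force: [-0.5, 0.1, -1.8]
gripper_width: 52.5
grasp_force: 63.1
```

{"fn": "send_rows", "kwargs": {
  "series": [
    [[0,0,0],[0,-0.14,0],40],
    [[0,0,0],[0,-0.14,0],40],
    [[0,0,0],[0,-0.14,0],40],
    [[0,0,0],[0,-0.14,0],40],
    [[0,0,0],[0,-0.14,0],40],
    [[0,0,0],[0,-0.1,0],40],
    [[0,0,0],[0,0,0],40]
  ]
}}

```text
clock: 11.5
position: [500.3, -197.9, 346.1]
ee_rot: [-0.55, 0.827, 0.064, 0.096]
contact_force: [-0.5, 0.5, -1.1]
gripper_width: 52.6
grasp_force: 63.2
```

Run:
```python
from h import *
s=monitor.read_state();print(s["position"].round(1),s["joints"].round(2),s["gripper_width"],s["contact_force"].round(1))
R=Ro.from_quat(s["ee_rot"]).as_matrix();print(R.round(3))
c=R@[-np.cos(.5236),0,-np.sin(.5236)];print("cap dir (no slip)",c.round(3),np.degrees(np.arccos(c[2])))
```

```text
[ 500.3 -197.9  346.1] [-0.21  0.18  0.08 -0.23 -1.43 -0.16] 52.56853532202184 [-0.5  0.5 -1.1]
[[-0.376 -0.923  0.088]
 [-0.898  0.386  0.212]
 [-0.23   0.001 -0.973]]
cap dir (no slip) [0.282 0.671 0.685] 46.72508563126376
```

{"fn": "send_rows", "kwargs": {
  "series": [
    [[0,0,0],[0,-0.12,0],40],
    [[0,0,0],[0,-0.14,0],40],
    [[0,0,0],[0,-0.14,0],40],
    [[0,0,0],[0,-0.14,0],40],
    [[0,0,0],[0,-0.14,0],40],
    [[0,0,0],[0,-0.135,0],40],
    [[0,0,0],[0,0,0],40],
    [[0,0,0],[0,0,0],40]
  ]
}}

```text
clock: 12.3
position: [501.1, -196.4, 344.8]
ee_rot: [-0.481, 0.721, 0.278, 0.413]
contact_force: [0.9, -0.9, -0.4]
gripper_width: 52.5
grasp_force: 63.5
```

Run:
```python
from h import *
s=monitor.read_state();print(s["joints"].round(2),s["gripper_width"])
R=Ro.from_quat(s["ee_rot"]).as_matrix();print(R.round(3))
c=R@[-np.cos(.5236),0,-np.sin(.5236)];print("cap dir (no slip)",c.round(3),np.degrees(np.arccos(c[2])))
z=R[:,2];G=s["position"]-19*z;print("grasp pt",G.round(1))
w=get_image("wrist");t=get_image("top");sc=get_image("scene")
cv2.imwrite("pics/s6.png",np.hstack([cv2.resize(w,(480,300)),cv2.resize(sc[60:260,250:450],(300,300))])[:,:,::-1])
```

```text
[-0.68  0.34  0.19 -1.   -1.73  0.28] 52.45408976533121
[[-0.195 -0.924  0.328]
 [-0.465  0.382  0.799]
 [-0.864  0.003 -0.504]]
cap dir (no slip) [0.005 0.003 1.   ] 0.33200913142010136
grasp pt [ 494.8 -211.5  354.4]
```

View pics/s6.png

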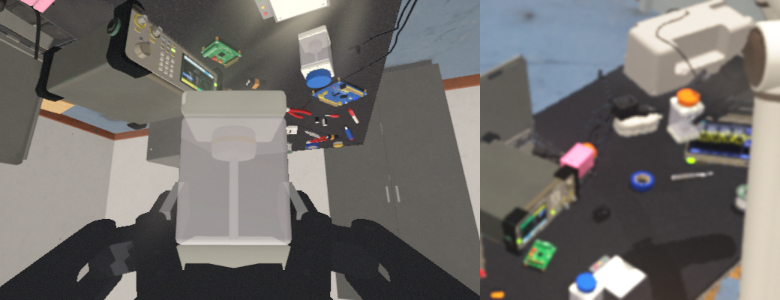

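The wrist view shows the slug back at the foot, and the foot sits at the same pixels as when it was cap-down, so nothing has slipped. Next I'll check the predicted foot projection and compute the move over the pad.

Run:
```python
from h import *
s=monitor.read_state();R=Ro.from_quat(s["ee_rot"]).as_matrix();C=cam("wrist")
o=s["position"]+R@[47.9,0,15.6];y=R[:,1];h=np.cross([0,0,1],y)
for a in(-27,27):
  for b in(-27,27):print(a,b,proj(C,o+a*y+b*h).round(),proj(C,o+a*y+b*h+[0,0,86]).round())
goto(np.array([477.2,21.2,345]),np.array([-.195,-.463,-.866]),np.array([.331,.799,-.5]))
goto(np.array([477.2,21.2,77.3]),np.array([-.195,-.463,-.866]),np.array([.331,.799,-.5]))
```

```text
-27 -27 [261. 169.] [253. 340.]
-27 27 [241. 120.] [226. 364.]
27 -27 [361. 169.] [368. 340.]
27 27 [381. 120.] [394. 364.]
pos [ 501.7 -195.1  347.1] j [-0.67  0.34  0.19 -1.   -1.73  0.28] turn [ 0.002 -0.004  0.006] shift now-frame [-94.6 104.9 165.7] target-frame [-93.2 105.7 166. ] w 52.2 F [ 0.2 -0.8 -0.5]
pos [ 501.7 -195.1  347.1] j [-0.67  0.34  0.19 -1.   -1.73  0.28] turn [ 0.002 -0.004  0.006] shift now-frame [136.6 105.4 300.7] target-frame [138.5 105.  299.9] w 52.2 F [ 0.2 -0.8 -0.5]
```

{"fn": "send_rows", "kwargs": {
  "series": [
    [[-12,13,21],[0,0,0],40],
    [[-19,21,33],[0,0,0],40],
    [[-19,21,33],[0,0,0],40],
    [[-19,21,33],[0,0,0],40],
    [[-19,21,33],[0,0,0],40],
    [[-7,8,12],[0,0,0],40],
    [[0,0,0],[0,0,0],40]
  ]
}}

```text
clock: 13.15
position: [475.6, 23.1, 347.3]
ee_rot: [-0.485, 0.718, 0.277, 0.415]
contact_force: [-0.3, -0.5, -1.5]
gripper_width: 52.5
grasp_force: 63.4
```

Run:
```python
from h import *
goto(np.array([477.2,21.2,77.3]),np.array([-.195,-.463,-.866]),np.array([.331,.799,-.5]))
```

```text
pos [475.6  23.1 347.3] j [-0.34  0.08 -0.13 -1.06 -1.42  0.17] turn [ 0.004 -0.002  0.01 ] shift now-frame [234.1  -1.1 134.6] target-frame [234.3  -2.9 134.1] w 52.5 F [-0.3 -0.5 -1.5]
```

{"fn": "send_rows", "kwargs": {
  "series": [
    [[30,0,17],[0,0,0],40],
    [[38,0,22],[0,0,0],40],
    [[38,0,22],[0,0,0],40],
    [[38,0,22],[0,0,0],40],
    [[38,0,22],[0,0,0],40],
    [[30,-1,17],[0,0,0],40],
    [[20,0,12],[0,0,0],40],
    [[0,0,0],[0,0,0],40]
  ]
}}

```text
clock: 13.95
position: [477.4, 18.8, 74.5]
ee_rot: [-0.481, 0.721, 0.279, 0.413]
contact_force: [0.6, 0.0, -1.8]
gripper_width: 52.4
grasp_force: 63.5
```

Run:
```python
from h import *
goto(np.array([477.2,21.2,58.3]),np.array([-.195,-.463,-.866]),np.array([.331,.799,-.5]))
s=monitor.read_state();R=Ro.from_quat(s["ee_rot"]).as_matrix();C=cam("wrist")
c=R@[-np.cos(.5236),0,-np.sin(.5236)];print(c.round(3));print("origin",s["position"]+R@[47.9,0,15.6])
w=get_image("wrist");t=get_image("top");sc=get_image("scene")
cv2.imwrite("pics/s7.png",np.hstack([cv2.resize(w,(480,300)),cv2.resize(sc[190:290,280:380],(300,300),interpolation=cv2.INTER_CUBIC)])[:,:,::-1])
```

```text
pos [477.4  18.8  74.5] j [-0.4   0.53 -0.36 -1.22 -1.17  0.82] turn [ 0.004 -0.003 -0.001] shift now-frame [13.   0.9 10. ] target-frame [13.  1. 10.] w 52.4 F [ 0.6  0.  -1.8]
[0.007 0.001 1.   ]
origin [473.03895385   9.13901791  25.27696639]
```

View pics/s7.png

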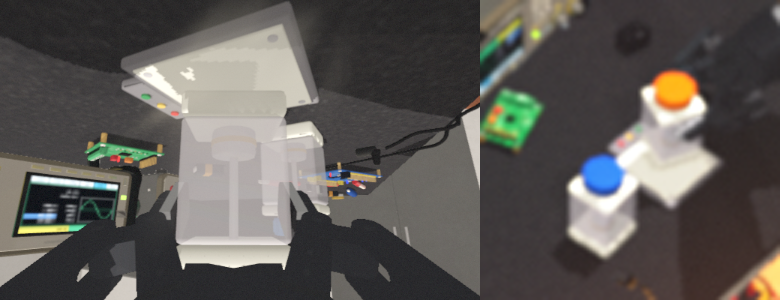

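The canister is upright just above the pad, clear of the blue-capped one. Predicted underside is 25 mm up and its middle is about 2 mm from the pad middle. Lowering gently.

{"fn": "send_rows", "kwargs": {
  "series": [
    [[4,0,3],[0,0,0],40],
    [[4,0,3],[0,0,0],40],
    [[2.5,0,2],[0,0,0],40],
    [[1,0,1],[0,0,0],40],
    [[0,0,0],[0,0,0],40],
    [[0,0,0],[0,0,0],40]
  ]
}}

```text
clock: 14.7
position: [478.7, 20.9, 63.0]
ee_rot: [-0.482, 0.72, 0.277, 0.415]
contact_force: [-1.0, 0.0, -2.5]
gripper_width: 52.3
grasp_force: 63.5
```

{"fn": "send_rows", "kwargs": {
  "series": [
    [[0.9,0,0.5],[0,0,0],40],
    [[0.9,0,0.5],[0,0,0],40],
    [[0,0,0],[0,0,0],40],
    [[0,0,0],[0,0,0],40]
  ]
}}

```text
clock: 15.1
position: [478.7, 20.8, 60.8]
ee_rot: [-0.482, 0.72, 0.277, 0.415]
contact_force: [-0.0, 0.4, -1.9]
gripper_width: 52.4
grasp_force: 63.5
```

{"fn": "send_rows", "kwargs": {
  "series": [
    [[0.9,0,0.5],[0,0,0],40],
    [[0.9,0,0.5],[0,0,0],40],
    [[0,0,0],[0,0,0],40],
    [[0,0,0],[0,0,0],40]
  ]
}}

```text
clock: 15.5
position: [478.7, 20.8, 58.9]
ee_rot: [-0.482, 0.72, 0.277, 0.415]
contact_force: [0.4, -0.3, -0.4]
gripper_width: 52.3
grasp_force: 63.7
```

{"fn": "send_rows", "kwargs": {
  "series": [
    [[0.4,0,0.25],[0,0,0],40],
    [[0.4,0,0.25],[0,0,0],40],
    [[0,0,0],[0,0,0],40],
    [[0,0,0],[0,0,0],40]
  ]
}}

```text
clock: 15.9
position: [478.6, 20.8, 58.8]
ee_rot: [-0.482, 0.72, 0.278, 0.416]
contact_force: [-1.5, -2.1, 5.5]
gripper_width: 52.3
grasp_force: 64.4
```

Contact: the force rose to +5.5 N. Releasing gradually.

{"fn": "send_rows", "kwargs": {
  "series": [
    [[0,0,0],[0,0,0],52],
    [[0,0,0],[0,0,0],54],
    [[0,0,0],[0,0,0],56],
    [[0,0,0],[0,0,0],60],
    [[0,0,0],[0,0,0],66],
    [[0,0,0],[0,0,0],76],
    [[0,0,0],[0,0,0],84],
    [[0,0,0],[0,0,0],84]
  ]
}}

```text
clock: 16.7
position: [478.7, 20.9, 57.8]
ee_rot: [-0.482, 0.72, 0.277, 0.415]
contact_force: [0.3, 0.1, 0.2]
gripper_width: 83.7
grasp_force: 0.0
```

Run:
```python
from h import *
s=monitor.read_state();print(s["position"].round(1),s["gripper_width"],s["grasp_force"],s["contact_force"].round(1))
w=get_image("wrist");sc=get_image("scene")
cv2.imwrite("pics/s8.png",np.hstack([cv2.resize(w,(480,300)),cv2.resize(sc[190:290,280:380],(300,300),interpolation=cv2.INTER_CUBIC)])[:,:,::-1])
```

```text
[478.7  20.9  57.8] 83.69004392025379 0.0 [0.3 0.1 0.2]
```

Released with no force. Retreating straight back along the tool.

{"fn": "send_rows", "kwargs": {
  "series": [
    [[0,0,-10],[0,0,0],85],
    [[0,0,-25],[0,0,0],85],
    [[0,0,-35],[0,0,0],85],
    [[0,0,-40],[0,0,0],85],
    [[0,0,-30],[0,0,0],85],
    [[0,0,0],[0,0,0],85],
    [[0,0,0],[0,0,0],85]
  ]
}}

```text
clock: 17.5
position: [432.3, -91.6, 128.6]
ee_rot: [-0.481, 0.721, 0.277, 0.415]
contact_force: [0.2, -0.1, 0.2]
gripper_width: 84.7
grasp_force: 0.0
```

Run:
```python
from h import *
s=monitor.read_state();print(s["position"].round(1),s["contact_force"].round(1))
w=get_image("wrist");sc=get_image("scene");t=get_image("top")
a=np.hstack([cv2.resize(w,(480,300)),cv2.resize(sc[190:290,280:380],(300,300),interpolation=cv2.INTER_CUBIC)])
b=np.zeros((300,780,3),np.uint8);b[:,:600]=cv2.resize(t[200:280,230:390],(600,300),interpolation=cv2.INTER_CUBIC)
cv2.imwrite("pics/s9.png",np.vstack([a,b])[:,:,::-1])
T=cam("top");print("expected top px of cap on pad",proj(T,[473,11.4,112]))
hsv=cv2.cvtColor(t,cv2.COLOR_RGB2HSV);m=cv2.inRange(hsv,(5,150,120),(20,255,255));m[:, :290]=0;m[:,345:]=0;m[:200]=0;m[280:]=0
v,u=np.nonzero(m);print(len(u),u.mean(),v.mean(),plane(T,(u.mean(),v.mean()),112-4).round(1))
```

```text
[432.3 -91.6 128.6] [ 0.2 -0.1  0.2]
expected top px of cap on pad [312.53425756 245.77637654]
126 312.44444444444446 245.02380952380952 [475.   11.7 108. ]
```

View pics/s9.png

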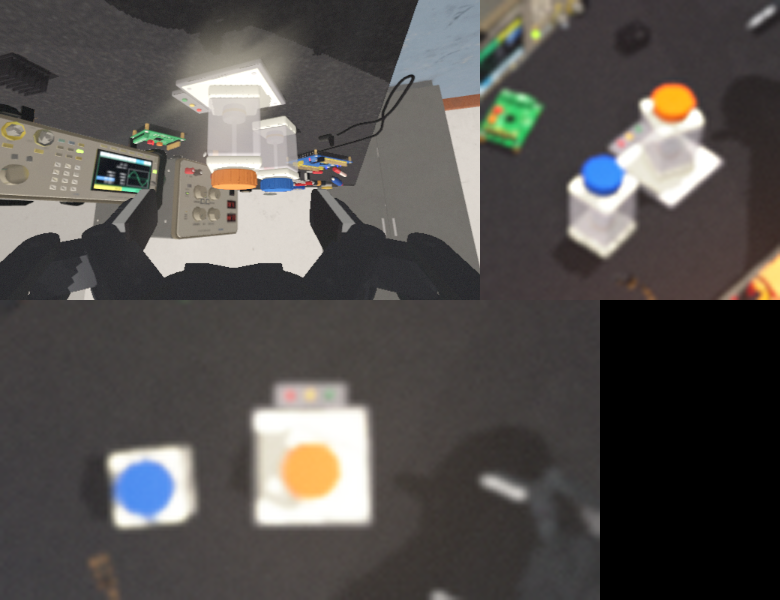

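The canister stands upright on the pad, its cap within about 2 mm of the pad middle. The slug is at the foot, and the gripper is clear of everything.

```bash
python3 -c "
from bench import job_done;print(job_done())"
```

```text
the job is handed in; nothing more can be done
None
```

I held the orange-capped canister cap-down for over 2 seconds with its slug at the cap end, then stood it upright on the white test pad, about 2 mm from the middle with the slug back at the foot, and handed the job in; no verdict was returned.

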